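# Feed a used game cartridge home in the tester with a push stick

### The arm

A 6-joint arm with a two-finger parallel gripper is mounted at the origin on the work surface. World frame = base frame: x ahead of the robot, y to its left, z up, the work surface at z = 0. Lengths are in m, angles in degrees, forces in N, time in s.
With the tool pointing down it reaches from about 0.35 to 0.875 m from the base axis. Payload 4.2 kg.
Tool frame: the origin (TCP) lies on the centre line of the jaws, within the pads' length; the fingertips stand 11 mm ahead of it and the grasp point (between the pads) lies 8 mm behind it; z points along the fingers, y is the line along which they close (so a half turn about z gives the same grasp; the last joint's range is limited). The gripper opens to 87 mm and grips with 3 to 60 N. Pads are 19 mm wide; open, the fingers measure 117 mm over their backs; the gripper's body (75 mm by 190 mm) begins 51 mm behind the grasp point.
Start: joints at [14.817, 22.042, 0.453, 0, -68.411, -14.817], TCP at [0.625, 0, 0.234] pointing down, gripper open.
Joint ranges: [-179.83, 179.83], [-69.29, 118.12], [-61.27, 80.66], [-181.25, 117.63], [-171.15, -9.14], [-177.46, 177.46]. Speed limits (degrees/s): [159.86, 159.86, 180, 180, 180, 180].

### API

Orientations are given as a 3x3 rotation matrix whose columns are the frame's x, y, z axes.
In Python, from station import r gives the robot as it stands.
- The arm moves only by the tool servo_tool, never from a script. Its argument "commands" is a list that holds one entry, the list of rows, each a list of 7 numbers: the closure, from 0 (fully open) to 1 (shut), then the shift along the tool's x, y, z in mm, then the turn, a rotation vector about the tool's x, y, z in rad. In form: [[[claw, x, y, z, ax, ay, az], ...]]. A call has exactly 5 rows; each row is the pose to reach, as a shift and turn from the pose commanded when the call began, along the tool's axes at that moment; what a row does not reach only later rows make up. A row lasts 1/10 s, in which the tool goes at most 50 mm and 8.59 degrees, less where a joint would pass 70% of its speed; a pose out of reach is approached as far as the arm can. A call with a gripper value outside its range is refused whole. The fingers move at their own pace and stop on an object; the grip force is fixed at half the most. Time passes only in rows, so rows that repeat a pose let the fingers close, or fill a call up. It gives the time, the measured TCP pose, the force, the opening and the grip force at its end, in the units of the state.
- r.sense(): the state, without advancing time (a new reading comes with each control period).
- r.capture(name): name is "scene" or "side" or "wrist"; returns a dict with "pixels" (400x640x3 uint8, red, green, blue), "camera_matrix" (3x3 intrinsics, pixels), "R" (3x3) and "t" (3): a world point X has camera coordinates R X + t. Camera axes: x right, y down, z forward; pixel columns grow to the right and rows downward; lengths in m; the calibration is good to about 2 mm. A picture is of the moment at which its call begins. There is no depth.
- r.finish_job(): hands the job in; it is judged then, once.
The state is a dict: "time_s": time; "joints": joint angles; "joint_velocities": joint speeds; "effort": joint torques, N m; "tcp_pos": TCP position; "ee_rot": TCP orientation; "wrist_force": force on the tool from outside, world axes, zero at the start; "moment": the same for the moment, N m; "gripper_width": opening from 0.0 (shut) to 1.0 (fully open); "gripper_force": force on a finger pad.
Only numpy, scipy, OpenCV 4.12 (cv2) and the standard library are available. Lean on these libraries where they do the work, as an engineer would, in place of code of your own. Each camera call takes 0.05 s, during which the arm holds its last target. There are 200 camera calls.

### The job

Load the used game cartridge into the tester: take the wooden push stick from its mat and, with its broad nose, push the cartridge that lies in the tester's open mouth along the guide channel and under the clear cover, until the connector block at the far end is fully back at its end stop. Feel for the stop and seat the cartridge there with a short firm push of at least 10 N, but never above 25 N, which bends the contacts, and touch the cartridge only with the stick. Then lay the stick back on its mat, grip upwards, let go of it, and leave the other things on the counter as they are.

Things in the scene. Friction and masses are not known exactly. Their poses are not given: they have to be found in the camera images.
- tester: Aluminium cartridge tester, fixed to the counter. Origin on the counter surface; x = feed direction, z up. Base plate x = -160 to +130 mm, 130 mm wide, 6 mm thick; its top is the channel floor. Straight channel 60 mm wide, centred on y = 0, x = -30 to +122 mm, walls 14 mm above the floor; a closed end block behind it.
- tester_mouth (a point): Middle of the tester's open mouth, on the channel floor, at x = -150 mm of the tester (6 mm above the counter). Here two 10 mm high guide walls stand 104 mm apart; they narrow evenly to the 60 mm channel at x = -30 mm.
- cover_edge (a point): Middle of the clear cover's near edge, on the channel floor, at x = -10 mm of the tester. The 4 mm clear plastic cover lies over the channel from here to x = +120 mm; its underside is 14 mm above the channel floor, its top 24 mm above the counter: no gripper fits beneath.
- block_rest (a point): Fixed point of the tester on the channel floor at x = +75 mm. The connector block's face, when fully forward, is up to 15 mm before or behind this point: the depth setting, which shifts block and end stop together, is not measured. With the block fully back the cartridge's centre is at x = 37.5 to 67.5 mm of the tester.
- connector (a joint): Black connector block, 54 mm wide, 9 mm high, in the channel under the cover. Slides along the tester's x: 0 = fully forward (towards the mouth), 0.010 m = fully back at its solid end stop. Starts at 0 to 0.003, stays where it is left (no spring), takes about 7 N to slide; at the stop the force rises steeply.
- cartridge: The grey game cartridge to be loaded, 65 (x) x 57 (y) x 8 mm, about 45 g, lying flat and somewhat crooked in the tester's open mouth, its centre about 100 to 114 mm before the tester's origin. Origin at the centre of its underside; +x is the leading edge, roughly along the tester's +x.
- push_stick: Wooden push stick, about 130 g. Origin on its underside, below the middle of the grip. A flat bar 22 mm wide, 8 mm high along x from -60 to +150 mm ends in a nose 42 mm wide whose flat front face (x = +150) does the pushing. The upright grip, 50 (x) x 14 (y) mm, from 8 to 50 mm above the underside, is pinched from above across its 14 mm. Starts flat on its mat.
- stick_mat: Thin grey mat, 270 (x) x 140 (y) x 2 mm, fixed flat on the counter. Origin at the centre of its underside. The stick must end on it: its centre, the point 45 mm ahead of the stick's origin, over the mat.
- stick_center (a point): Middle of the push stick's underside, 45 mm from its origin towards the nose.
- spare_cartridge: Bystander: another cartridge of the same kind, lying on the counter outside the tester, on the robot's side of it. Origin at the centre of its underside.
- pen_pot: Bystander: round plastic pot with pens, 72 mm across and 95 mm high (pens to 145 mm), beyond the tester. Origin under its centre.
- game_cases: Bystander: stack of four game cases, 110 x 175 x 44 mm, beyond the tester. Origin under its centre.
- tape_dispenser: Bystander: light grey tape dispenser, 60 x 150 x 90 mm, to the right of the mat. Origin under its centre.
- card_terminal: Bystander: grey card terminal with keys, 75 x 160 x 34 mm, to the left of the tester. Origin under its centre.
Mind the look-alikes: they are no part of the job. There is more than one size of the push_stick; the job needs the smaller.

How it is judged:
By the outcome, as a careful person would: the job done as asked, in the order asked, and still so for the second after the job is handed in, with the robot touching nothing.
It also fails if it takes over 66 s, if anything falls off the work surface, if the arm or the gripper's body presses on something with over 40 N, if the wrist force passes 120 N, or if a joint passes its speed limit or range.

## Working session

There is one attempt and no reset: what is moved stays moved. The work goes in short steps, Python scripts to look and compute and a tool call to move; the robot and the scene stay as the last step left them, time stands still between calls to the robot, and variables do not carry over. Pictures are saved under pics/ and viewed, at most 10 in all, crops included, and the job is handed in when it is done.

Besides the shell and the picture viewer there is one more tool, called after "Request:" as name(argument=value, ...), one argument or row to a line, values as JSON. servo_tool: Moves the arm, as the interface text tells. Its arguments: {"type":"object","properties":{"commands":{"type":"array","items":{"type":"array","items":{"type":"array","items":{"type":"number"}}}}},"required":["commands"]}

```bash
mkdir -p pics; ls
python3 - <<'E'
from station import r
import cv2,numpy as np
for n in("scene","side"):
    c=r.capture(n); cv2.imwrite(f"pics/{n}0.png",c["pixels"][:,:,::-1]); np.savez(f"{n}0.npz",**c)
    print(n,c["R"].round(3).tolist(),c["t"].round(3),c["camera_matrix"].round(1).tolist())
print(r.sense())
E
```

```text
pics
scene [[-0.804, 0.595, 0.007], [0.454, 0.622, -0.638], [-0.384, -0.509, -0.77]] [ 0.423 -0.186  1.983] [[508.9, 0.0, 324.3], [0.0, 508.9, 193.7], [0.0, 0.0, 1.0]]
side [[-0.917, -0.4, -0.01], [-0.203, 0.488, -0.849], [0.344, -0.776, -0.529]] [0.464 0.183 1.076] [[423.5, 0.0, 317.0], [0.0, 423.5, 200.4], [0.0, 0.0, 1.0]]
{'time_s': 0.1, 'joints': array([ 1.48159850e+01,  2.20856646e+01,  3.87318070e-01, -2.60894671e-02,
       -6.84117429e+01, -1.48181331e+01]), 'joint_velocities': array([ 0.00149243, -0.03016076,  0.15957192,  0.0670897 ,  0.05434356,
       -0.04181906]), 'effort': array([ 1.65357815e-04, -3.91689312e+01,  1.87934643e+01,  4.23187181e+00,
        1.34990664e-02, -6.93199490e-05]), 'tcp_pos': array([6.24475183e-01, 1.35402179e-05, 2.32572273e-01]), 'ee_rot': array([[-2.05354144e-04, -9.99998047e-01, -1.96577514e-03],
       [-9.99999976e-01,  2.05515734e-04, -8.20001142e-05],
       [ 8.24039517e-05,  1.96575825e-03, -9.99998065e-01]]), 'wrist_force': array([ 0.32894931, -0.52235103, -0.16172025]), 'moment': array([0.02179099, 0.03541437, 0.04671654]), 'gripper_force': 0.0, 'gripper_width': 1.0005285794013197}
```

View pics/scene0.png

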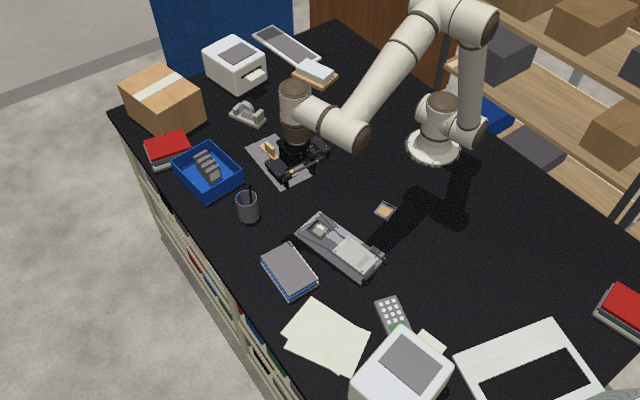

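View pics/side0.png

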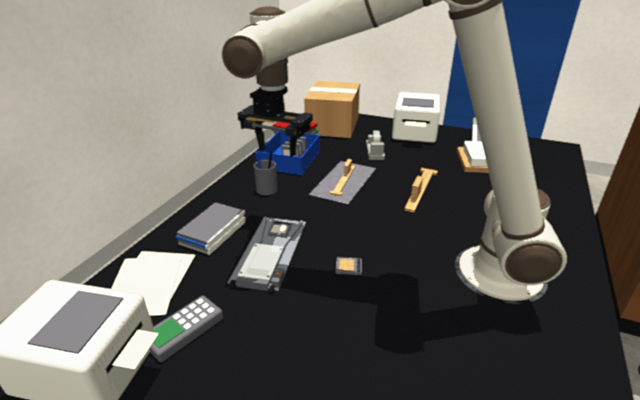

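The scene view shows the tester at about (340,247) and the mat behind the gripper at (280,160). In the side view the mat with the smaller stick is at (343,180), the larger stick is off the mat at (421,190), and the tester is at (268,255), with the cartridge at its far end near (281,229). I'll zoom in next.

Run:
```python
import cv2,numpy as np
s=cv2.imread("pics/side0.png");c=cv2.imread("pics/scene0.png")
a=cv2.resize(s[150:210,300:390],None,fx=4.4,fy=4.4,interpolation=2)
a=cv2.resize(s[150:210,300:400],(400,240),interpolation=2)
b=cv2.resize(s[210:300,220:320],(400,360),interpolation=2)
d=cv2.resize(c[205:295,290:390],(400,360),interpolation=2)
e=cv2.resize(c[130:190,240:340],(400,240),interpolation=2)
cv2.imwrite("pics/z0.png",np.vstack([np.hstack([a,e]),np.hstack([b,d])]))
```

```text
(no output)
```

View pics/z0.png

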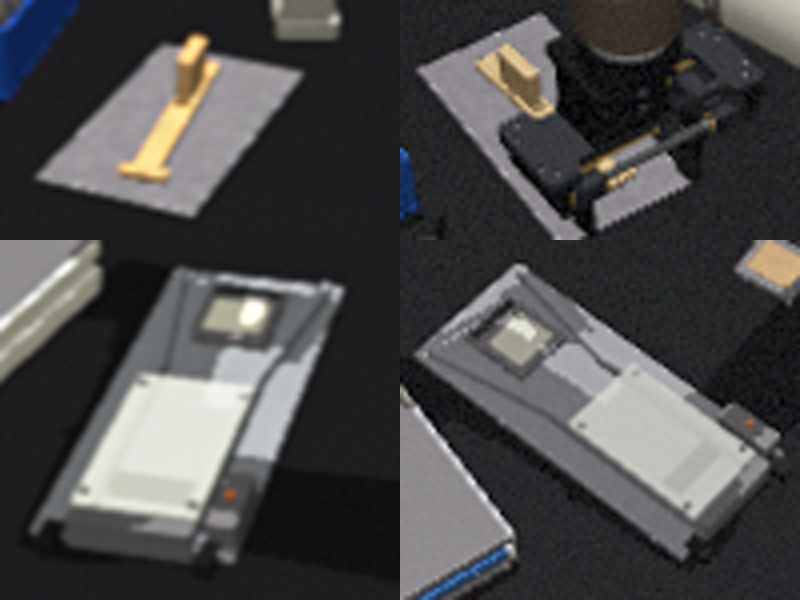

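The zoom shows the smaller stick on the mat, with its nose towards the tester. The mat's corners in the side view are at (341,161), (375.5,168), (348,204) and (309,194.5). The tester base corners there are at (266,217), (306,222), (228,283) and (278,290.5), and the cartridge lies in the mouth.

```bash
cat > h.py <<'E'
import numpy as np
def back(c,uv,z):
    R,t,K=c["R"],c["t"],c["camera_matrix"]
    uv=np.atleast_2d(uv).astype(float); o=-R.T@t
    d=np.c_[uv,np.ones(len(uv))]@np.linalg.inv(K).T@R
    return o+d*((z-o[2])/d[:,2])[:,None]
E
python3 - <<'E'
from h import *
S=np.load("side0.npz");C=np.load("scene0.npz")
print("mat",back(S,[(340.75,161.25),(375.5,168),(348.25,204.25),(309.25,194.5)],.002).round(3).tolist())
print("nose,rear",back(S,[(336.25,194.),(353.75,166.25)],.01).round(3).tolist())
print("T side",back(S,[(265.75,217),(305.75,222),(228,283.2),(278,290.5)],.006).round(3).tolist())
print("T scene",back(C,[(293.75,233),(320.5,211.25),(361.75,285.5),(385,258.75)],.006).round(3).tolist())
print("cart s",back(S,[(271.25,222),(290.75,223),(288,236.7),(268,235)],.014).round(3).tolist())
E
```

```text
mat [[0.594, -0.428, 0.002], [0.456, -0.425, 0.002], [0.464, -0.152, 0.002], [0.604, -0.159, 0.002]]
nose,rear [[0.517, -0.184, 0.01], [0.53, -0.393, 0.01]]
T side [[0.668, 0.018, 0.006], [0.545, -0.004, 0.006], [0.611, 0.309, 0.006], [0.485, 0.283, 0.006]]
T scene [[0.672, 0.025, 0.006], [0.545, 0.004, 0.006], [0.614, 0.315, 0.006], [0.492, 0.283, 0.006]]
cart s [[0.634, 0.045, 0.014], [0.578, 0.028, 0.014], [0.555, 0.091, 0.014], [0.611, 0.105, 0.014]]
```

Request:
servo_tool(
  commands=[
    [[0, 25, 8, 0, 0, 0, 0], [0, 70, 21, 0, 0, 0, 0], [0, 115, 34, 0, 0, 0, -0.02], [0, 160, 47, 0, 0, 0, -0.04], [0, 205, 60, 0, 0, 0, -0.06]],
  ],
)

```text
time_s: 0.6
tcp_pos: [0.564, -0.2064, 0.2332]
ee_rot: [[0.061, -0.998, -0.001], [-0.998, -0.061, 0.0], [-0.0, 0.001, -1.0]]
wrist_force: [0.7, 0.2, -0.6]
gripper_width: 1.005
gripper_force: 0.0
```

Request:
servo_tool(
  commands=[
    [[0, 45, 13, 0, 0, 0, 0], [0, 85, 26, 10, 0, 0, 0], [0, 107, 36, 30, 0, 0, 0], [0, 115, 40, 40, 0, 0, 0], [0, 115, 40, 40, 0, 0, 0]],
  ],
)

```text
time_s: 1.1
tcp_pos: [0.5303, -0.3225, 0.1911]
ee_rot: [[0.058, -0.998, -0.005], [-0.998, -0.058, 0.002], [-0.002, 0.004, -1.0]]
wrist_force: [-0.7, 0.1, 0.5]
gripper_width: 1.001
gripper_force: 0.0
```

```bash
cat > snap.py <<'E'
from station import r
import cv2,numpy as np,sys
from h import *
def snap(cam,name):
    c=r.capture(cam); cv2.imwrite(f"pics/{name}.png",c["pixels"][:,:,::-1]); np.savez(f"{name}.npz",**c)
    s=r.sense(); print(s["time_s"],s["tcp_pos"].round(4),"rz",np.degrees(np.arctan2(s["ee_rot"][1,0],s["ee_rot"][0,0])).round(2),s["ee_rot"][:,2].round(3),s["wrist_force"].round(2)); return c
if __name__=="__main__": snap(*sys.argv[1:])
E
python3 snap.py wrist w1
```

```text
1.15 [ 0.5315 -0.322   0.1926] rz -86.59 [-0.002  0.001 -1.   ] [0.71 0.74 0.27]
```

View pics/w1.png

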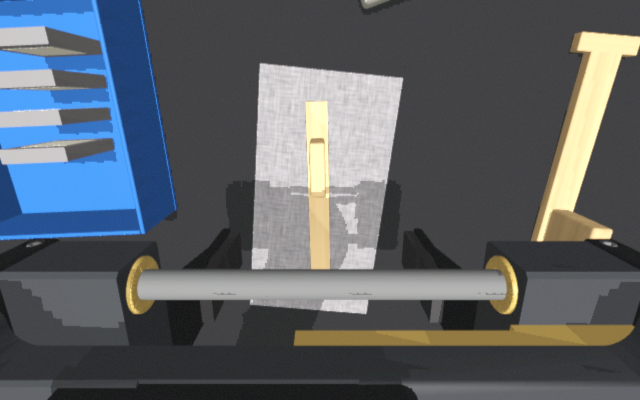

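The wrist view shows the stick's rear edge at (306–328,101), the grip top face with rear corners (309,140) and (324,139) and front edge near (318,193), and the bar running down to (321,268).

Run:
```python
from h import *
c=np.load("w1.npz");C=np.load("scene0.npz");S=np.load("side0.npz")
print("cam",(-c["R"].T@c["t"]).round(3))
print("rear",back(c,[(306,101.5),(328,101.5)],.01).round(4).tolist())
print("bar",back(c,[(311,268),(330,268)],.01).round(4).tolist())
print("grip",back(c,[(309.5,140),(324.5,139.5),(310.5,193),(327,192)],.052).round(4).tolist())
print("pot",back(C,[(248,219)],0).round(3),back(S,[(266,192)],0).round(3))
```

```text
cam [ 0.535 -0.4    0.342]
rear [[0.5488, -0.3946, 0.01], [0.5275, -0.3959, 0.01]]
bar [[0.535, -0.2146, 0.01], [0.5136, -0.2158, 0.01]]
grip [[0.5425, -0.363, 0.052], [0.5294, -0.3642, 0.052], [0.5393, -0.3147, 0.052], [0.5242, -0.3166, 0.052]]
pot [[ 0.764 -0.12   0.   ]] [[ 0.746 -0.121  0.   ]]
```

Request:
servo_tool(
  commands=[
    [[0, 2, 0, 30, 0, 0, -0.017], [0, 3, -1, 75, 0, 0, -0.017], [0, 3, -1, 115, 0, 0, -0.017], [0, 3, -1, 145, 0, 0, -0.017], [0, 3, -1, 160, 0, 0, -0.017]],
  ],
)

```text
time_s: 1.65
tcp_pos: [0.5331, -0.323, 0.0314]
ee_rot: [[0.079, -0.997, -0.003], [-0.997, -0.079, 0.001], [-0.001, 0.003, -1.0]]
wrist_force: [-0.3, 0.2, -0.1]
gripper_width: 1.003
gripper_force: 0.0
```

Request:
servo_tool(
  commands=[
    [[0, 0, 0, 5, 0, 0, 0], [0.6, 0, 0, 5, 0, 0, 0], [1, 0, 0, 5, 0, 0, 0], [1, 0, 0, 5, 0, 0, 0], [1, 0, 0, 5, 0, 0, 0]],
  ],
)

```text
time_s: 2.15
tcp_pos: [0.5338, -0.3252, 0.0298]
ee_rot: [[0.077, -0.997, 0.002], [-0.997, -0.077, -0.001], [0.001, -0.002, -1.0]]
wrist_force: [-0.2, 0.1, -0.3]
gripper_width: 0.723
gripper_force: 0.0
```

Request:
servo_tool(
  commands=[
    [[1, 0, 0, 0, 0, 0, 0], [1, 0, 0, 0, 0, 0, 0], [1, 0, 0, 0, 0, 0, 0], [1, 0, 0, 0, 0, 0, 0], [1, 0, 0, 0, 0, 0, 0]],
  ],
)

```text
time_s: 2.65
tcp_pos: [0.5331, -0.3251, 0.0285]
ee_rot: [[0.077, -0.997, -0.0], [-0.997, -0.077, 0.0], [-0.0, 0.0, -1.0]]
wrist_force: [-0.0, -0.6, 0.2]
gripper_width: 0.263
gripper_force: 0.0
```

Request:
servo_tool(
  commands=[
    [[1, 0, 0, 0, 0, 0, 0], [1, 0, 0, 0, 0, 0, 0], [1, 0, 0, 0, 0, 0, 0], [1, 0, 0, 0, 0, 0, 0], [1, 0, 0, -4, 0, 0, 0]],
  ],
)

```text
time_s: 3.15
tcp_pos: [0.5323, -0.3248, 0.0318]
ee_rot: [[0.077, -0.997, -0.002], [-0.997, -0.077, 0.001], [-0.001, 0.002, -1.0]]
wrist_force: [-1.5, 0.2, -1.5]
gripper_width: 0.163
gripper_force: 30.0
```

Request:
servo_tool(
  commands=[
    [[1, 0, 0, -20, 0, 0, 0], [1, 0, 0, -50, 0, 0, 0], [1, 0, 0, -80, 0, 0, 0], [1, 0, 0, -100, 0, 0, 0], [1, 0, 0, -100, 0, 0, 0]],
  ],
)

```text
time_s: 3.65
tcp_pos: [0.535, -0.3258, 0.1362]
ee_rot: [[0.077, -0.997, 0.007], [-0.997, -0.077, -0.003], [0.003, -0.007, -1.0]]
wrist_force: [0.2, 0.5, -1.5]
gripper_width: 0.163
gripper_force: 30.0
```

Run:
```python
from snap import *
a=snap("side","s2")["pixels"];b=snap("scene","c2")["pixels"]
A=cv2.resize(a[150:300,200:400],(800,600)[0:2],interpolation=2)[:300]
A=cv2.resize(a[140:300,210:410],(400,320),interpolation=2)
B=cv2.resize(b[195:275,275:375],(400,320),interpolation=2)
w=snap("wrist","w2")["pixels"]
W=cv2.resize(w,(448,280)); X=cv2.resize(a[165:235,235:325],(352,280),interpolation=2)
cv2.imwrite("pics/z2.png",np.vstack([np.hstack([A,B]),np.hstack([W,X])])[:,:,::-1])
```

```text
3.7 [ 0.5336 -0.3251  0.1338] rz -85.6 [ 0.003 -0.001 -1.   ] [ 1.4   0.46 -1.06]
3.75 [ 0.5326 -0.3247  0.132 ] rz -85.62 [-0.     0.001 -1.   ] [ 0.35 -0.21 -3.08]
3.8 [ 0.5321 -0.3245  0.1311] rz -85.62 [-0.002  0.002 -1.   ] [ 0.03 -0.31 -1.62]
```

View pics/z2.png

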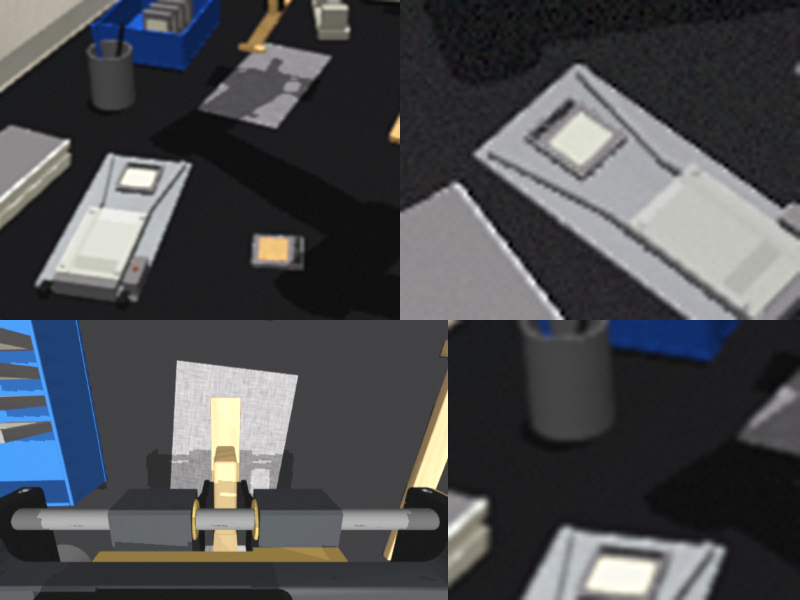

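The stick is held. In the side view the pot's near bottom edge is at (266,195). In the scene view the cartridge's corners are at about (320,219), (332,229), (320.5,240) and (307,230).

Run:
```python
from h import *
S=np.load("s2.npz");C=np.load("c2.npz")
cam=-S["R"].T@S["t"]; p=back(S,[(266.3,195)],0)[0]; d=(p-cam)[:2]; d/=np.linalg.norm(d)
print("pot",p[:2]+.036*d)
cc=back(C,[(320,218.75),(332,228.75),(320.5,240),(306.75,230)],.013); print("cart",cc[:,:2].round(3).tolist(),cc.mean(0))
print("cart label ctr side", back(S,[(210+139/2,140+179/2)],.014), "scene",back(C,[(275+181/4,195+137/4)],.014))
T=np.radians(101); 
o=np.array([.576,.170]); f=np.array([np.cos(T),np.sin(T)]); 
print("cart tester x,y",[((q-o)@f,(q-o)@[-f[1],f[0]]) for q in [cc.mean(0)[:2]]])
```

```text
pot [ 0.75488374 -0.13480304]
cart [[0.569, 0.033], [0.561, 0.091], [0.619, 0.105], [0.633, 0.045]] [0.59561124 0.06857633 0.013     ]
cart label ctr side [[0.59362147 0.06938139 0.014     ]] scene [[0.59477225 0.06988491 0.014     ]]
cart tester x,y [(np.float64(-0.10330222782309205), np.float64(0.00010162375979958462))]
```

Request:
servo_tool(
  commands=[
    [[1, -20, -9, 0, 0, 0, 0], [1, -60, -27, 0, 0, 0, 0], [1, -105, -48, 0, 0, 0, 0], [1, -145, -67, 0, 0, 0, 0], [1, -175, -81, 0, 0, 0, 0]],
  ],
)

```text
time_s: 4.3
tcp_pos: [0.6, -0.1419, 0.1303]
ee_rot: [[0.078, -0.997, -0.004], [-0.997, -0.078, 0.0], [-0.001, 0.004, -1.0]]
wrist_force: [0.4, 0.4, -1.5]
gripper_width: 0.161
gripper_force: 30.0
```

Request:
servo_tool(
  commands=[
    [[1, -17, -8, 10, 0, 0, 0], [1, -25, -11, 25, 0, 0, 0], [1, -28, -12, 45, 0, 0, 0], [1, -28, -12, 60, 0, 0, 0], [1, -28, -12, 70, 0, 0, 0]],
  ],
)

```text
time_s: 4.8
tcp_pos: [0.6082, -0.1158, 0.0591]
ee_rot: [[0.076, -0.997, -0.006], [-0.997, -0.076, 0.0], [-0.0, 0.006, -1.0]]
wrist_force: [-0.3, 0.1, -1.3]
gripper_width: 0.157
gripper_force: 30.0
```

Run:
```python
from snap import *
a=snap("side","s3")["pixels"];b=snap("scene","c3")["pixels"]
A=cv2.resize(a[150:270,210:310],(500,600),interpolation=2)
B=cv2.resize(b[180:300,270:330],(300,600),interpolation=2)
cv2.imwrite("pics/z3.png",np.hstack([A,B])[:,:,::-1])
```

```text
4.85 [ 0.6076 -0.1159  0.058 ] rz -85.66 [-0.007  0.    -1.   ] [-0.72 -0.93 -2.01]
4.9 [ 0.6082 -0.116   0.0595] rz -85.65 [-0.006 -0.    -1.   ] [ 0.02 -0.2  -2.16]
```

View pics/z3.png

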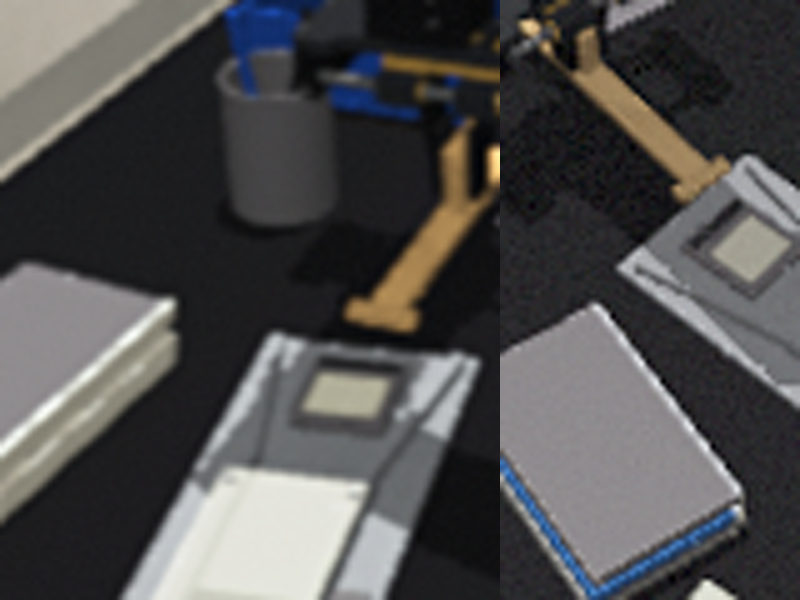

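The nose is just before and above the tester's near edge, with its front top edge at side (286.4,212.4) and scene (310.4,216). The gripper's end hides part of the pot rim.

Run:
```python
from h import *
import cv2
S=np.load("s3.npz");C=np.load("c3.npz")
P=lambda c:c["camera_matrix"]@np.c_[c["R"],c["t"]]
def tri(a,b):
    X=cv2.triangulatePoints(P(S),P(C),np.array(a,float).reshape(2,1),np.array(b,float).reshape(2,1));return (X[:3]/X[3]).ravel().round(4)
print("nose",tri((286.4,212.4),(310.4,216.5)))
for z in(.033,.041):print(z,back(S,[(286.4,212.4)],z).round(3),back(C,[(310.4,216.5)],z).round(3))
# pot rim left/right in side crop -> at z=.095
print("rim side",back(S,[(210+218/5,150+85/5),(210+335/5,150+95/5)],.095).round(3))
```

```text
nose [0.5987 0.0187 0.0374]
0.033 [[0.602 0.007 0.033]] [[0.598 0.019 0.033]]
0.041 [[0.596 0.018 0.041]] [[0.602 0.024 0.041]]
rim side [[ 0.777 -0.108  0.095]
 [ 0.7   -0.124  0.095]]
```

Run:
```python
from h import *
import cv2
S=np.load("s3.npz");C=np.load("c3.npz")
th=np.linspace(0,2*np.pi,73)
o=[]
for n,c,ctr in(("S",S,(266,175)),("C",C,(248,205))):
    im=c["pixels"][:,:,::-1].copy()
    for (x,y),col in(((.755,-.135),(0,255,0)),((.742,-.125),(0,0,255))):
        for z in(0,.095):
            X=np.c_[x+.036*np.cos(th),y+.036*np.sin(th),0*th+z]@c["R"].T+c["t"]; p=X@c["camera_matrix"].T; p=p[:,:2]/p[:,2:]
            p=(p-np.array(ctr)+[32,32])*12
            o.append(((p*1).astype(int),col,n))
    w=cv2.resize(im[ctr[1]-32:ctr[1]+32,ctr[0]-32:ctr[0]+32],None,fx=6,fy=6,interpolation=2)
    for p,col,m in o:
        if m==n: cv2.polylines(w,[p//2],True,col,1)
    o.append((w,)) if 0 else globals().setdefault("ws",[]).append(w)
cv2.imwrite("pics/z4.png",np.hstack(ws))
```

```text
(no output)
```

View pics/z4.png

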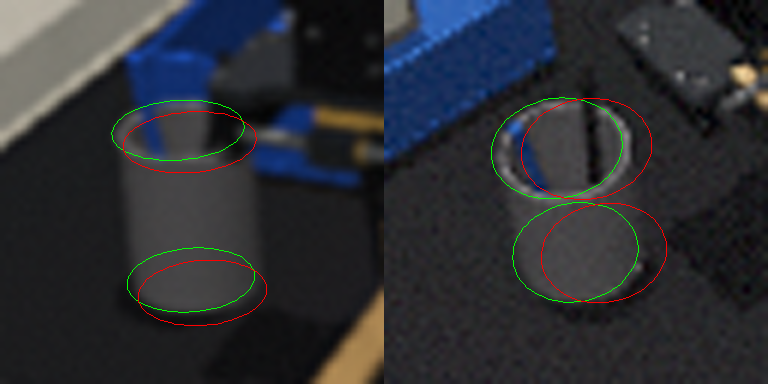

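The model overlay puts the pot at about (0.752,-0.13), so the gripper body clears it by about 13 mm. Next I lower the stick onto the channel floor.

Request:
servo_tool(
  commands=[
    [[1, 0, 2, 8, 0, 0, 0], [1, 0, 2, 14, 0, 0, 0], [1, 0, 2, 18, 0, 0, 0], [1, 0, 2, 21, 0, 0, 0], [1, 0, 2, 22, 0, 0, 0]],
  ],
)

```text
time_s: 5.4
tcp_pos: [0.6082, -0.1157, 0.0404]
ee_rot: [[0.077, -0.997, -0.0], [-0.997, -0.077, 0.0], [-0.0, 0.0, -1.0]]
wrist_force: [-0.5, -0.4, -0.9]
gripper_width: 0.158
gripper_force: 30.0
```

Request:
servo_tool(
  commands=[
    [[1, 0, 0, 0, 0, 0, 0], [1, 0, 0, 1, 0, 0, 0], [1, 0, 0, 1, 0, 0, 0], [1, 0, 0, 2, 0, 0, 0], [1, 0, 0, 2, 0, 0, 0]],
  ],
)

```text
time_s: 5.9
tcp_pos: [0.6082, -0.1157, 0.0385]
ee_rot: [[0.077, -0.997, -0.0], [-0.997, -0.077, 0.0], [-0.0, 0.0, -1.0]]
wrist_force: [0.9, -0.5, -0.6]
gripper_width: 0.159
gripper_force: 30.0
```

Request:
servo_tool(
  commands=[
    [[1, 0, 2, 1, 0, 0, 0], [1, 0, 2, 2, 0, 0, 0], [1, 0, 2, 3, 0, 0, 0], [1, 0, 2, 4, 0, 0, 0], [1, 0, 2, 4, 0, 0, 0]],
  ],
)

```text
time_s: 6.4
tcp_pos: [0.6061, -0.1158, 0.0343]
ee_rot: [[0.077, -0.997, -0.0], [-0.997, -0.077, 0.0], [-0.0, 0.0, -1.0]]
wrist_force: [-0.1, 0.5, -1.5]
gripper_width: 0.155
gripper_force: 30.0
```

Run:
```python
from snap import *
a=snap("side","s5")["pixels"];b=snap("scene","c5")["pixels"]
A=cv2.resize(a[180:255,240:320],(640,600),interpolation=2)[:,:480]
B=cv2.resize(b[195:270,285:325],(320,600),interpolation=2)
cv2.imwrite("pics/z5.png",np.hstack([A,B])[:,:,::-1])
```

```text
6.45 [ 0.6062 -0.1159  0.0344] rz -85.59 [-0. -0. -1.] [ 0.95 -0.05 -1.89]
6.5 [ 0.6063 -0.1159  0.0345] rz -85.59 [-0. -0. -1.] [ 0.65  0.25 -0.11]
```

View pics/z5.png

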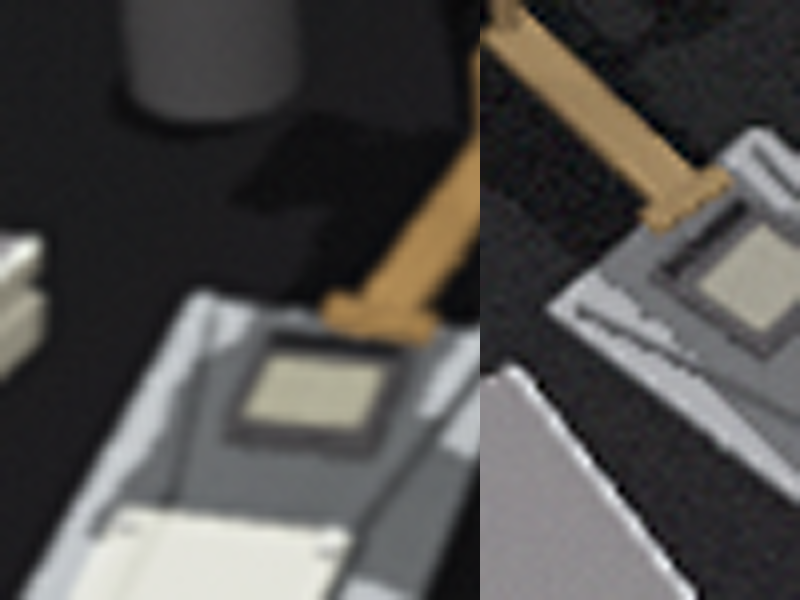

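The nose (side, columns 280–295) sits on the plate behind the cartridge, about 13 mm too far towards the robot. I'll shift it right while feeding.

Request:
servo_tool(
  commands=[
    [[1, -2, -4, 0, 0, 0, 0], [1, -6, -6, 0, 0, 0, 0], [1, -11, -7.5, 0, 0, 0, 0], [1, -16, -7.5, 0, 0, 0, 0], [1, -20, -7.5, 0, 0, 0, 0]],
  ],
)

```text
time_s: 7.0
tcp_pos: [0.6121, -0.0947, 0.0345]
ee_rot: [[0.077, -0.997, -0.0], [-0.997, -0.077, -0.0], [-0.0, 0.0, -1.0]]
wrist_force: [0.3, -1.1, -1.1]
gripper_width: 0.161
gripper_force: 30.0
```

Request:
servo_tool(
  commands=[
    [[1, -6, -0.5, 0, 0, 0, -0.01], [1, -13, -1, 0, 0, 0, -0.02], [1, -19, -2.5, 0, 0, 0, -0.035], [1, -25, -4, 0, 0, 0, -0.052], [1, -29, -5, 0, 0, 0, -0.063]],
  ],
)

```text
time_s: 7.5
tcp_pos: [0.6152, -0.0653, 0.0346]
ee_rot: [[0.141, -0.99, 0.0], [-0.99, -0.141, -0.0], [0.0, -0.0, -1.0]]
wrist_force: [-0.0, 1.0, -2.2]
gripper_width: 0.159
gripper_force: 30.0
```

Run:
```python
from snap import *
a=snap("side","s6")["pixels"];b=snap("scene","c6")["pixels"]
A=cv2.resize(a[190:295,220:315],(480,530),interpolation=2)
B=cv2.resize(b[200:295,295:350],(307,530),interpolation=2)
cv2.imwrite("pics/z6.png",np.hstack([A,B])[:,:,::-1])
```

```text
7.55 [ 0.6153 -0.0649  0.0346] rz -81.86 [ 0.  0. -1.] [-0.27 -0.19 -2.05]
7.6 [ 0.6153 -0.0653  0.0346] rz -81.92 [ 0.  0. -1.] [-0.16 -0.17 -1.2 ]
```

View pics/z6.png

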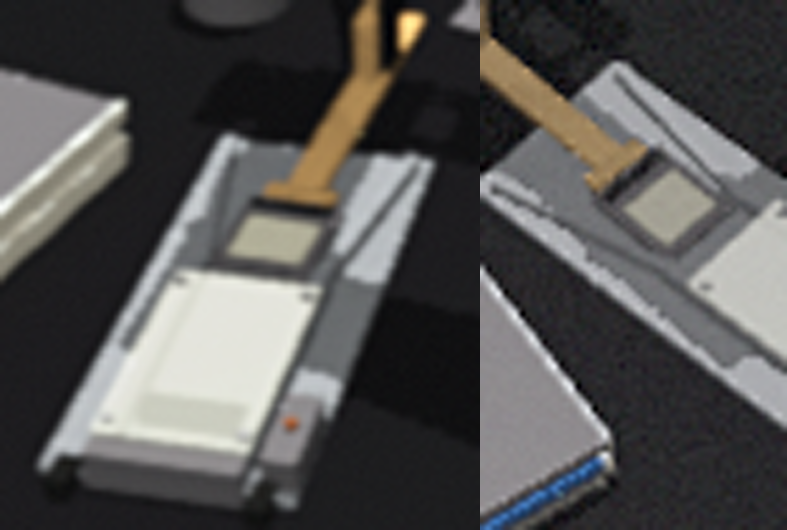

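The cartridge is moving squarely ahead of the nose: in the side view the nose is at (280,229) and the cartridge at (274,238). I'll align to the channel axis and go on.

Request:
servo_tool(
  commands=[
    [[1, -4, -1.3, 0, 0, 0, -0.011], [1, -8, -2.6, 0, 0, 0, -0.022], [1, -12, -3.8, 0, 0, 0, -0.033], [1, -16, -5, 0, 0, 0, -0.044], [1, -19, -6.2, 0, 0, 0, -0.054]],
  ],
)

```text
time_s: 8.1
tcp_pos: [0.6185, -0.0459, 0.0346]
ee_rot: [[0.194, -0.981, 0.0], [-0.981, -0.194, 0.0], [-0.0, -0.0, -1.0]]
wrist_force: [-0.0, -0.9, -1.3]
gripper_width: 0.158
gripper_force: 30.0
```

Request:
servo_tool(
  commands=[
    [[1, -4, 0, 0, 0, 0, 0], [1, -8, 0, 0, 0, 0, 0], [1, -12, 0, 0, 0, 0, 0], [1, -16, 0, 0, 0, 0, 0], [1, -20, 0, 0, 0, 0, 0]],
  ],
)

```text
time_s: 8.6
tcp_pos: [0.6144, -0.0264, 0.0346]
ee_rot: [[0.193, -0.981, -0.0], [-0.981, -0.193, -0.0], [-0.0, 0.0, -1.0]]
wrist_force: [-0.4, -0.2, -2.2]
gripper_width: 0.161
gripper_force: 30.0
```

Request:
servo_tool(
  commands=[
    [[1, -4, 0, 0, 0, 0, 0], [1, -8, 0, 0, 0, 0, 0], [1, -12, 0, 0, 0, 0, 0], [1, -16, 0, 0, 0, 0, 0], [1, -20, 0, 0, 0, 0, 0]],
  ],
)

```text
time_s: 9.1
tcp_pos: [0.6106, -0.0068, 0.0345]
ee_rot: [[0.193, -0.981, -0.0], [-0.981, -0.193, -0.0], [0.0, 0.0, -1.0]]
wrist_force: [-0.4, -0.1, -2.1]
gripper_width: 0.157
gripper_force: 30.0
```

Request:
servo_tool(
  commands=[
    [[1, -4, 0, 0, 0, 0, 0], [1, -8, 0, 0, 0, 0, 0], [1, -11, 0, 0, 0, 0, 0], [1, -14, 0, 0, 0, 0, 0], [1, -16, 0, 0, 0, 0, 0]],
  ],
)

```text
time_s: 9.6
tcp_pos: [0.6076, 0.0089, 0.0346]
ee_rot: [[0.193, -0.981, 0.0], [-0.981, -0.193, -0.0], [0.0, -0.0, -1.0]]
wrist_force: [0.7, 0.9, -2.3]
gripper_width: 0.162
gripper_force: 30.0
```

Request:
servo_tool(
  commands=[
    [[1, -1, 0, 0, 0, 0, 0], [1, -2, 0, 0, 0, 0, 0], [1, -3, 0, 0, 0, 0, 0], [1, -4, 0, 0, 0, 0, 0], [1, -5, 0, 0, 0, 0, 0]],
  ],
)

```text
time_s: 10.1
tcp_pos: [0.6067, 0.0135, 0.0346]
ee_rot: [[0.193, -0.981, 0.0], [-0.981, -0.193, -0.0], [0.0, -0.0, -1.0]]
wrist_force: [-0.6, -0.5, -0.9]
gripper_width: 0.157
gripper_force: 30.0
```

Request:
servo_tool(
  commands=[
    [[1, -1, 0, 0, 0, 0, 0], [1, -2, 0, 0, 0, 0, 0], [1, -3, 0, 0, 0, 0, 0], [1, -4, 0, 0, 0, 0, 0], [1, -5, 0, 0, 0, 0, 0]],
  ],
)

```text
time_s: 10.6
tcp_pos: [0.6057, 0.0185, 0.0346]
ee_rot: [[0.193, -0.981, -0.0], [-0.981, -0.193, -0.0], [0.0, 0.0, -1.0]]
wrist_force: [-0.6, -0.3, -1.4]
gripper_width: 0.157
gripper_force: 30.0
```

Request:
servo_tool(
  commands=[
    [[1, -1, 0, 0, 0, 0, 0], [1, -2, 0, 0, 0, 0, 0], [1, -3, 0, 0, 0, 0, 0], [1, -4, 0, 0, 0, 0, 0], [1, -5, 0, 0, 0, 0, 0]],
  ],
)

```text
time_s: 11.1
tcp_pos: [0.6047, 0.0234, 0.0345]
ee_rot: [[0.193, -0.981, -0.0], [-0.981, -0.193, -0.0], [0.0, 0.0, -1.0]]
wrist_force: [-0.5, -0.7, -1.7]
gripper_width: 0.158
gripper_force: 30.0
```

Request:
servo_tool(
  commands=[
    [[1, -1, 0, 0, 0, 0, 0], [1, -2, 0, 0, 0, 0, 0], [1, -3, 0, 0, 0, 0, 0], [1, -4, 0, 0, 0, 0, 0], [1, -5, 0, 0, 0, 0, 0]],
  ],
)

```text
time_s: 11.6
tcp_pos: [0.6037, 0.0283, 0.0345]
ee_rot: [[0.193, -0.981, -0.0], [-0.981, -0.193, -0.0], [0.0, 0.0, -1.0]]
wrist_force: [0.2, -0.6, -2.3]
gripper_width: 0.159
gripper_force: 30.0
```

Request:
servo_tool(
  commands=[
    [[1, -1, 0, 0, 0, 0, 0], [1, -2, 0, 0, 0, 0, 0], [1, -3, 0, 0, 0, 0, 0], [1, -4, 0, 0, 0, 0, 0], [1, -5, 0, 0, 0, 0, 0]],
  ],
)

```text
time_s: 12.1
tcp_pos: [0.6028, 0.0332, 0.0346]
ee_rot: [[0.193, -0.981, -0.0], [-0.981, -0.193, -0.0], [0.0, 0.0, -1.0]]
wrist_force: [-0.3, -0.4, -1.0]
gripper_width: 0.161
gripper_force: 30.0
```

Request:
servo_tool(
  commands=[
    [[1, -1, 0, 0, 0, 0, 0], [1, -2, 0, 0, 0, 0, 0], [1, -3, 0, 0, 0, 0, 0], [1, -4, 0, 0, 0, 0, 0], [1, -5, 0, 0, 0, 0, 0]],
  ],
)

```text
time_s: 12.6
tcp_pos: [0.6018, 0.0381, 0.0345]
ee_rot: [[0.193, -0.981, -0.0], [-0.981, -0.193, -0.0], [0.0, 0.0, -1.0]]
wrist_force: [-0.6, 0.5, -1.5]
gripper_width: 0.155
gripper_force: 30.0
```

Request:
servo_tool(
  commands=[
    [[1, -1, 0, 0, 0, 0, 0], [1, -2, 0, 0, 0, 0, 0], [1, -3, 0, 0, 0, 0, 0], [1, -4, 0, 0, 0, 0, 0], [1, -5, 0, 0, 0, 0, 0]],
  ],
)

```text
time_s: 13.1
tcp_pos: [0.6009, 0.043, 0.0345]
ee_rot: [[0.193, -0.981, 0.0], [-0.981, -0.193, 0.0], [-0.0, -0.0, -1.0]]
wrist_force: [0.2, -0.5, -1.9]
gripper_width: 0.156
gripper_force: 30.0
```

Request:
servo_tool(
  commands=[
    [[1, -1, 0, 0, 0, 0, 0], [1, -2, 0, 0, 0, 0, 0], [1, -3, 0, 0, 0, 0, 0], [1, -4, 0, 0, 0, 0, 0], [1, -5, 0, 0, 0, 0, 0]],
  ],
)

```text
time_s: 13.6
tcp_pos: [0.6005, 0.0461, 0.035]
ee_rot: [[0.193, -0.981, 0.001], [-0.981, -0.193, -0.002], [0.002, -0.0, -1.0]]
wrist_force: [1.9, -7.6, -0.2]
gripper_width: 0.161
gripper_force: 30.0
```

Request:
servo_tool(
  commands=[
    [[1, -0.5, 0, 0, 0, 0, 0], [1, -1, 0, 0, 0, 0, 0], [1, -1.5, 0, 0, 0, 0, 0], [1, -2, 0, 0, 0, 0, 0], [1, -2.5, 0, 0, 0, 0, 0]],
  ],
)

```text
time_s: 14.1
tcp_pos: [0.6, 0.0486, 0.035]
ee_rot: [[0.193, -0.981, 0.001], [-0.981, -0.193, -0.002], [0.002, -0.0, -1.0]]
wrist_force: [2.7, -8.5, -0.5]
gripper_width: 0.162
gripper_force: 30.0
```

Request:
servo_tool(
  commands=[
    [[1, -0.5, 0, 0, 0, 0, 0], [1, -1, 0, 0, 0, 0, 0], [1, -1.5, 0, 0, 0, 0, 0], [1, -1.8, 0, 0, 0, 0, 0], [1, -2, 0, 0, 0, 0, 0]],
  ],
)

```text
time_s: 14.6
tcp_pos: [0.5996, 0.0505, 0.035]
ee_rot: [[0.193, -0.981, 0.001], [-0.981, -0.193, -0.002], [0.002, -0.0, -1.0]]
wrist_force: [1.6, -7.9, -1.1]
gripper_width: 0.161
gripper_force: 30.0
```

Request:
servo_tool(
  commands=[
    [[1, -0.4, 0, 0, 0, 0, 0], [1, -0.8, 0, 0, 0, 0, 0], [1, -1.2, 0, 0, 0, 0, 0], [1, -1.6, 0, 0, 0, 0, 0], [1, -2, 0, 0, 0, 0, 0]],
  ],
)

```text
time_s: 15.1
tcp_pos: [0.5993, 0.0521, 0.0351]
ee_rot: [[0.193, -0.981, 0.001], [-0.981, -0.193, -0.003], [0.003, -0.0, -1.0]]
wrist_force: [3.0, -10.7, 0.1]
gripper_width: 0.162
gripper_force: 30.0
```

Request:
servo_tool(
  commands=[
    [[1, -0.2, 0, 0, 0, 0, 0], [1, -0.4, 0, 0, 0, 0, 0], [1, -0.6, 0, 0, 0, 0, 0], [1, -0.8, 0, 0, 0, 0, 0], [1, -1, 0, 0, 0, 0, 0]],
  ],
)

```text
time_s: 15.6
tcp_pos: [0.5993, 0.0522, 0.0353]
ee_rot: [[0.193, -0.981, 0.001], [-0.981, -0.193, -0.004], [0.004, 0.0, -1.0]]
wrist_force: [4.0, -13.2, 0.1]
gripper_width: 0.157
gripper_force: 30.0
```

Request:
servo_tool(
  commands=[
    [[1, -0.3, 0, 0, 0, 0, 0], [1, -0.6, 0, 0, 0, 0, 0], [1, -0.9, 0, 0, 0, 0, 0], [1, -0.9, 0, 0, 0, 0, 0], [1, -0.9, 0, 0, 0, 0, 0]],
  ],
)

```text
time_s: 16.1
tcp_pos: [0.5993, 0.0523, 0.0355]
ee_rot: [[0.193, -0.981, 0.001], [-0.981, -0.193, -0.004], [0.004, 0.0, -1.0]]
wrist_force: [4.3, -14.6, 1.0]
gripper_width: 0.159
gripper_force: 30.0
```

Request:
servo_tool(
  commands=[
    [[1, 8, 0, 0, 0, 0, 0], [1, 25, 0, 0, 0, 0, 0], [1, 50, 0, 0, 0, 0, 0], [1, 72, 0, 0, 0, 0, 0], [1, 85, 0, 0, 0, 0, 0]],
  ],
)

```text
time_s: 16.6
tcp_pos: [0.6148, -0.029, 0.0344]
ee_rot: [[0.192, -0.981, -0.0], [-0.981, -0.192, 0.0], [-0.0, 0.0, -1.0]]
wrist_force: [-0.6, 0.4, -2.0]
gripper_width: 0.157
gripper_force: 30.0
```

Request:
servo_tool(
  commands=[
    [[1, 4, 0, 0, 0, 0, 0], [1, 4, 0, -15, 0, 0, 0], [1, 4, 0, -45, 0, 0, 0], [1, 4, 0, -80, 0, 0, 0], [1, 4, 0, -100, 0, 0, 0]],
  ],
)

```text
time_s: 17.1
tcp_pos: [0.6167, -0.0305, 0.1375]
ee_rot: [[0.194, -0.981, 0.004], [-0.981, -0.194, 0.0], [0.0, -0.004, -1.0]]
wrist_force: [0.5, 0.4, -1.0]
gripper_width: 0.158
gripper_force: 30.0
```

Run:
```python
from snap import *
a=snap("side","s7")["pixels"];b=snap("scene","c7")["pixels"]
A=cv2.resize(a[190:295,220:315],(480,530),interpolation=2)
B=cv2.resize(b[210:290,305:365],(400,530),interpolation=2)[:,:320]
cv2.imwrite("pics/z7.png",np.hstack([A,B])[:,:,::-1])
```

```text
17.15 [ 0.6183 -0.0304  0.1406] rz -78.77 [ 0.009  0.001 -1.   ] [0.8  0.2  1.67]
17.2 [ 0.6176 -0.0303  0.1384] rz -78.8 [ 0.008  0.001 -1.   ] [ 0.71  0.17 -1.68]
```

Request:
servo_tool(
  commands=[
    [[1, 20, 10, 0, 0, 0, 0.01], [1, 60, 31, 0, 0, 0, 0.03], [1, 102, 52, 0, 0, 0, 0.05], [1, 144, 73, 0, 0, 0, 0.07], [1, 186, 95, 0, 0, 0, 0.09]],
  ],
)

```text
time_s: 17.7
tcp_pos: [0.5569, -0.2328, 0.133]
ee_rot: [[0.104, -0.995, -0.002], [-0.995, -0.104, 0.001], [-0.001, 0.002, -1.0]]
wrist_force: [0.4, -0.5, -1.7]
gripper_width: 0.16
gripper_force: 30.0
```

Request:
servo_tool(
  commands=[
    [[1, 41, 16, 0, 0, 0, 0.01], [1, 72, 29, 10, 0, 0, 0.02], [1, 86, 35, 25, 0, 0, 0.029], [1, 90, 37, 40, 0, 0, 0.029], [1, 90, 37, 50, 0, 0, 0.029]],
  ],
)

```text
time_s: 18.2
tcp_pos: [0.5291, -0.325, 0.0815]
ee_rot: [[0.074, -0.997, -0.004], [-0.997, -0.074, 0.002], [-0.002, 0.004, -1.0]]
wrist_force: [0.1, 0.3, -1.8]
gripper_width: 0.155
gripper_force: 30.0
```

Request:
servo_tool(
  commands=[
    [[1, 0, 0, 15, 0, 0, 0], [1, 0, 0, 30, 0, 0, 0], [1, 0, 0, 40, 0, 0, 0], [1, 0, 0, 46, 0, 0, 0], [1, 0, 0, 49, 0, 0, 0]],
  ],
)

```text
time_s: 18.7
tcp_pos: [0.5307, -0.3248, 0.0348]
ee_rot: [[0.076, -0.997, -0.001], [-0.997, -0.076, 0.0], [-0.0, 0.001, -1.0]]
wrist_force: [1.0, 1.3, -0.5]
gripper_width: 0.153
gripper_force: 30.0
```

Request:
servo_tool(
  commands=[
    [[1, 0, 0, 0.5, 0, 0, 0], [1, 0, 0, 1, 0, 0, 0], [1, 0, 0, 2, 0, 0, 0], [1, 0, 0, 2, 0, 0, 0], [1, 0, 0, 2, 0, 0, 0]],
  ],
)

```text
time_s: 19.2
tcp_pos: [0.5307, -0.3255, 0.0338]
ee_rot: [[0.075, -0.997, 0.0], [-0.997, -0.075, -0.0], [0.0, -0.0, -1.0]]
wrist_force: [-0.4, 0.2, -1.8]
gripper_width: 0.162
gripper_force: 30.0
```

Request:
servo_tool(
  commands=[
    [[1, 0, 0, 1, 0, 0, 0], [1, 0, 0, 2, 0, 0, 0], [1, 0, 0, 3, 0, 0, 0], [1, 0, 0, 4, 0, 0, 0], [1, 0, 0, 4, 0, 0, 0]],
  ],
)

```text
time_s: 19.7
tcp_pos: [0.5305, -0.3254, 0.0293]
ee_rot: [[0.075, -0.997, -0.0], [-0.997, -0.075, 0.0], [-0.0, 0.0, -1.0]]
wrist_force: [-0.2, 0.2, -1.0]
gripper_width: 0.16
gripper_force: 30.0
```

Request:
servo_tool(
  commands=[
    [[1, 0, 0, 0.5, 0, 0, 0], [1, 0, 0, 1, 0, 0, 0], [1, 0, 0, 1, 0, 0, 0], [1, 0, 0, 1, 0, 0, 0], [1, 0, 0, 1, 0, 0, 0]],
  ],
)

```text
time_s: 20.2
tcp_pos: [0.5307, -0.3254, 0.0286]
ee_rot: [[0.075, -0.997, 0.0], [-0.997, -0.075, -0.0], [0.0, -0.0, -1.0]]
wrist_force: [-0.5, 0.5, -1.5]
gripper_width: 0.159
gripper_force: 30.0
```

Request:
servo_tool(
  commands=[
    [[1, 0, 0, 0.4, 0, 0, 0], [0.7, 0, 0, 0.4, 0, 0, 0], [0.4, 0, 0, 0.4, 0, 0, 0], [0.3, 0, 0, 0.4, 0, 0, 0], [0.2, 0, 0, 0.4, 0, 0, 0]],
  ],
)

```text
time_s: 20.7
tcp_pos: [0.5307, -0.3255, 0.0282]
ee_rot: [[0.075, -0.997, 0.0], [-0.997, -0.075, -0.0], [0.0, -0.0, -1.0]]
wrist_force: [-0.1, -0.1, -0.9]
gripper_width: 0.436
gripper_force: 0.0
```

Request:
servo_tool(
  commands=[
    [[0.2, 0, 0, 0, 0, 0, 0], [0.2, 0, 0, 0, 0, 0, 0], [0.2, 0, 0, -15, 0, 0, 0], [0.2, 0, 0, -50, 0, 0, 0], [0.2, 0, 0, -90, 0, 0, 0]],
  ],
)

```text
time_s: 21.2
tcp_pos: [0.5296, -0.3251, 0.1177]
ee_rot: [[0.075, -0.997, -0.004], [-0.997, -0.075, 0.001], [-0.002, 0.004, -1.0]]
wrist_force: [1.6, -0.2, 0.7]
gripper_width: 0.782
gripper_force: 0.0
```

Request:
servo_tool(
  commands=[
    [[0, 0, 0, -30, 0, 0, 0], [0, 0, 0, -60, 0, 0, 0], [0, 15, 0, -80, 0, 0, 0], [0, 30, 0, -90, 0, 0, 0], [0, 30, 0, -90, 0, 0, 0]],
  ],
)

```text
time_s: 21.7
tcp_pos: [0.5337, -0.3569, 0.2102]
ee_rot: [[0.074, -0.997, 0.004], [-0.997, -0.074, -0.002], [0.002, -0.004, -1.0]]
wrist_force: [0.3, 0.5, -0.7]
gripper_width: 0.992
gripper_force: 0.0
```

Run:
```python
from snap import *
a=snap("side","s8")["pixels"];b=snap("scene","c8")["pixels"];w=snap("wrist","w8")["pixels"]
A=cv2.resize(a[150:300,220:400],(400,333),interpolation=2)
B=cv2.resize(b[205:290,290:392],(400,333),interpolation=2)
c=np.load("s7.npz")["pixels"]; T=cv2.resize(c[210:295,220:322],(320,267),interpolation=2)
W=cv2.resize(w,(427,267)); 
cv2.imwrite("pics/z8.png",np.vstack([np.hstack([A,B]),np.hstack([W,T,np.zeros((267,53,3),np.uint8)])])[:,:,::-1])
```

```text
21.75 [ 0.5329 -0.3558  0.2085] rz -85.78 [ 0.001 -0.    -1.   ] [-0.08  0.68  0.15]
21.8 [ 0.5324 -0.355   0.2074] rz -85.75 [-0.001  0.001 -1.   ] [-0.57 -0.47 -0.18]
21.85 [ 0.5322 -0.3547  0.2069] rz -85.72 [-0.002  0.001 -1.   ] [-0.21  0.81 -0.22]
```

View pics/z8.png

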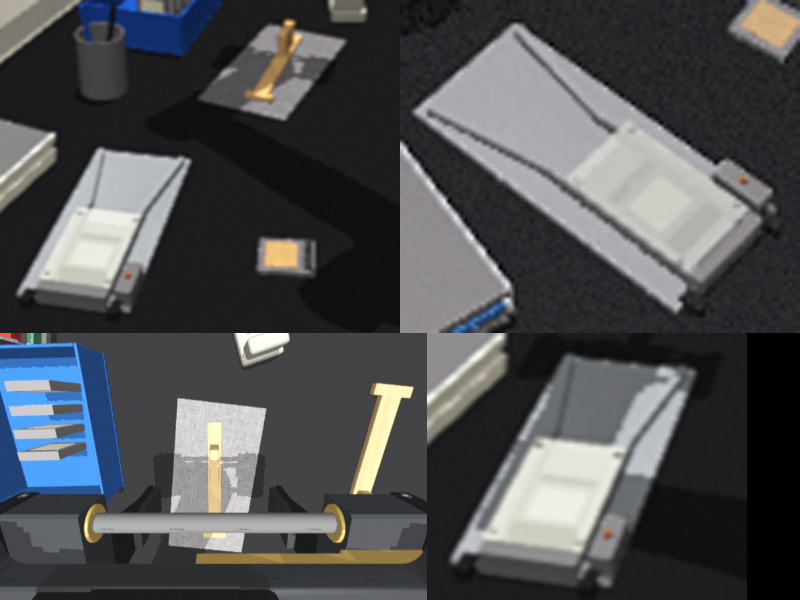

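The cartridge lies under the cover against the block (scene about (355,255)). The stick is flat on its mat with the grip up (side about (345,180)), and the pot, spare cartridge and other things are undisturbed.

```bash
python3 -c "
from station import r
print(r.finish_job())"
```

```text
the job is handed in; nothing more can be done
None
```

I pushed the cartridge under the cover to the end stop and seated it there at about 15 N. The stick is back on its mat, grip up and released, and I handed the job in at about 22 s.

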